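Build the compression stack on the rig

ROBOT

A 6-joint arm with a two-finger parallel gripper is mounted at the origin on the work surface. World frame = base frame: x ahead of the robot, y to its left, z up, the work surface at z = 0. Lengths are in m, angles in rad, forces in N, time in s.
With the tool pointing down it reaches from about 0.375 to 0.9 m from the base axis. Payload 3.1 kg.
Tool frame: the origin (TCP) lies between the finger pads; the fingertips stand 8 mm ahead of it and the grasp point (between the pads) lies 11 mm behind it; z points along the fingers, y is the line along which they close (so a half turn about z gives the same grasp; the last joint's range is limited). The gripper opens to 85 mm and grips with 20 to 120 N. Pads are 22 mm wide; open, the fingers measure 114 mm over their backs; the gripper's body (76 mm by 85 mm) begins 54 mm behind the grasp point. The pads swing forward as they close: fully open they stand 13 mm farther back than shut.
Start: joints at [1.02, 0.527, 1.433, -0, 1.181, -0.178], TCP at [0.228, 0.582, 0.239] pointing down, gripper open.
Joint ranges: [-3.08, 3.08], [-0.75, 2.2], [0.22, 2.44], [-1.43, 4.57], [0, 2.65], [-2.85, 2.85]. Speed limits (rad/s): [2.79, 2.79, 3.14, 3.14, 3.14, 3.14].

INTERFACE

Orientations are given as a unit quaternion [x, y, z, w].
In Python, from station import readout, cams, sign_off gives the robot as it stands.
- The arm moves only by the tool send_rows, never from a script. Its argument "commands" is text: rows parted by semicolons, each of 5 numbers parted by spaces: the finger opening in mm, from 0 to 85.4, then the shift along the tool's x, y, z each as a share of 0.02 m, from -1 to 1, then the turn about the tool's z as a share of 4 degrees, from -1 to 1. In form: grip dx dy dz spin; .... A call has 1 to 20 rows; each row shifts and turns the commanded pose from where the row before left it, along the tool's axes as they then stand; what a row does not reach is not made up. A row lasts 1/12 s, in which the tool goes at most 41.7 mm and 7.16 degrees, less where a joint would pass 70% of its speed; a pose out of reach is approached as far as the arm can. A call with a number of a shift or a turn outside -1 to 1 is refused whole. A call with a gripper value outside its range is refused whole. The fingers move at their own pace and stop on an object; "grip_force" is the grip in N (left out, the last holds). Time passes only in rows, so rows that do not move let the fingers close. It gives the time, the measured TCP pose, the force, the opening and the grip force at its end, in the units of the state.
- readout.sense(): the state, without advancing time (a new reading comes with each control period).
- cams.snapshot(name): name is "scene" or "top"; returns a dict with "pixels" (384x512x3 uint8, red, green, blue), "intrinsics" (3x3 intrinsics, pixels), "dist" ([k1, k2, p1, p2, k3] as OpenCV has them; the pictures are not rectified), "eye" and "rotation" of the camera in the world. Camera axes: x right, y down, z forward; pixel columns grow to the right and rows downward; lengths in m; the calibration is good to about 2 mm. A picture is of the moment at which its call begins. There is no depth.
- sign_off(): hands the job in; it is judged then, once.
The state is a dict: "t": time; "q": joint angles; "qd": joint speeds; "tau": joint torques, N m; "tcp_pos": TCP position; "tool_rot": TCP orientation; "force": force on the tool from outside, world axes, zero at the start; "ft_torque": the same for the moment, N m; "finger_gap": opening from 0.0 (shut) to 1.0 (fully open); "gripper_force": force on a finger pad.
Only numpy, scipy, OpenCV 4.12 (cv2) and the standard library are available. Lean on these libraries where they do the work, as an engineer would, in place of code of your own. Each camera call takes 0.05 s, during which the arm holds its last target. There are 200 camera calls.

TASK

Set up the compression test on the black cast-iron rig (the one with the upright column, not the balance): on the centre of its round steel anvil stack, from the bottom up, the square dark steel platen, the wooden test disc, the round aluminium platen and the larger of the two knobbed weights, each set down level and centred over the anvil. Build it up piece by piece in that order, and leave the smaller weight, the jar and the wooden case where they stand.

Things in the scene. Friction and masses are not known exactly. Their poses are not given: they have to be found in the camera images.
- rig: Compression rig, fixed, on the left or right of the bench: black base plate 140 x 130 mm, 18 mm thick; on its middle a round steel anvil, 76 mm diameter, flat top 28 mm above the bench. A slim column, 143 mm high, stands on a foot 125 mm from the anvil centre along +x. Origin: on the bench under the anvil centre, z up. (The white 60 mm high balance with round pan on the other side is not used.)
- square_platen: Lower platen: square plate of dark steel, 56 x 56 mm, 18 mm thick, about 0.43 kg, lying flat. Origin: centre of its underside; x and y run parallel to its sides, z up.
- test_disc: Test disc: pale plain wooden disc 44 mm in diameter, 16 mm thick, about 20 g, lying flat. Origin: centre of its underside; z up.
- round_platen: Upper platen: round aluminium plate 56 mm in diameter, 18 mm thick, about 0.12 kg, lying flat. Origin: centre of its underside; z up.
- large_weight: The larger weight: upright steel cylinder 56 mm in diameter, 40 mm high, about 0.7 kg, with a knob on top: a neck 16 mm thick and 9 mm high, then a round head 24 mm in diameter and 17 mm high, 66 mm overall. Origin: centre of its underside; z up, through the knob.
- small_weight: The smaller weight, not to be used or moved: steel cylinder 38 mm in diameter, 24 mm high, with the same knob (24 mm head), 50 mm overall. Origin: centre of its underside; z up.
- jar: Closed amber glass jar with a black cap, 46 mm in diameter, 58 mm high, not to be moved. Origin: centre of its underside; z up.
- case: Small wooden case 56 x 36 mm, 26 mm high, not to be moved. Origin: centre of its underside; x along its long side, z up.
Mind the look-alikes: they are no part of the job. What is shaped like the large_weight but purple is not meant. What is shaped like the round_platen but red is not meant.

How it is judged:
By the outcome, as a careful person would: the job done as asked, in the order asked, and still so for the second after the job is handed in, with the robot touching nothing.
It also fails if it takes over 120 s, if anything falls off the work surface, if the arm or the gripper's body presses on something with over 40 N, if the wrist force passes 120 N, or if a joint passes its speed limit or range.

## Working session

There is one attempt and no reset: what is moved stays moved. The work goes in short steps, Python scripts to look and compute and a tool call to move; the robot and the scene stay as the last step left them, time stands still between calls to the robot, and variables do not carry over. Pictures are saved under pics/ and viewed, at most 14 in all, crops included, and the job is handed in when it is done.

Besides the shell and the picture viewer there is one more tool, called after "Call:" as name(argument=value, ...) on one line, values as JSON. send_rows: Moves the arm, as the interface text tells. Its arguments: {"type":"object","properties":{"commands":{"type":"string"},"grip_force":{"type":"number"}},"required":["commands"]}

```bash
mkdir -p pics
cat > h.py <<'E'
import numpy as np, cv2
from station import readout, cams, sign_off
def snap(n,f=None):
    s=cams.snapshot(n)
    if f: cv2.imwrite('pics/'+f,cv2.cvtColor(s['pixels'],cv2.COLOR_RGB2BGR))
    return s
def ray(s,uv):
    p=cv2.undistortPoints(np.array(uv,float).reshape(-1,1,2),np.array(s['intrinsics']),np.array(s['dist'])).reshape(-1,2)
    d=np.c_[p,np.ones(len(p))]@np.array(s['rotation']).T
    return np.array(s['eye']),d
def onz(s,uv,z):
    e,d=ray(s,uv); return e+d*((z-e[2])/d[:,2])[:,None]
E
python3 - <<'E'
from h import *
for n in('top','scene'):
    s=snap(n,n+'0.png'); print(n,s['eye'],np.round(s['rotation'],3).tolist(),np.round(s['intrinsics'],1).tolist())
r=readout.sense();print(r['t'],r['tcp_pos'],r['tool_rot'],r['force'])
E
```

```text
top [0.41434069 0.00596552 0.87303084] [-0.701, 0.713, -0.022, 0.025] [[382.0, 0.0, 251.8], [0.0, 382.0, 195.2], [0.0, 0.0, 1.0]]
scene [ 1.05358876 -0.07158177  0.8827714 ] [0.73, 0.617, -0.197, -0.22] [[400.7, 0.0, 254.0], [0.0, 400.7, 187.5], [0.0, 0.0, 1.0]]
0.1 [0.22727559 0.58154228 0.23843757] [ 1.85302185e-01  9.82681116e-01 -8.99881633e-04 -3.38905061e-04] [-0.46634198  0.28663242  0.13871693]
```

View pics/top0.png

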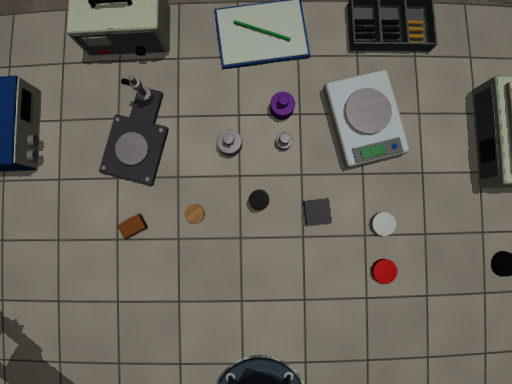

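View pics/scene0.png

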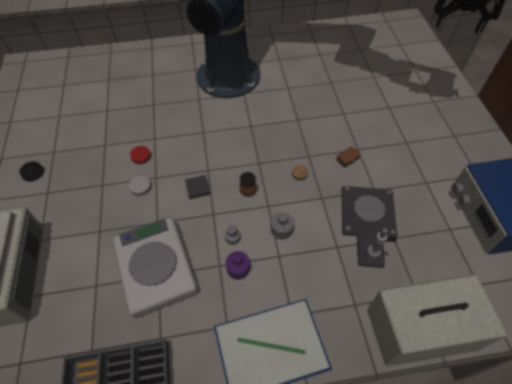

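```bash
cat > m.py <<'E'
from h import *
# name: half-height of silhouette, top seed, scene seed
T={'anvil':(.028,(131,148),(370,208)),'square':(.009,(318,212),(198,187)),'disc':(.008,(194,214),(300,172)),
'round':(.009,(384,224),(140,185)),'large':(.02,(229,142),(282,224)),'small':(.012,(284,141),(233,234)),'jar':(.029,(259,200),(248,183)),'case':(.013,(133,226),(348,156))}
def seg(s,c,r=21):
    im=s['pixels']; x0,y0=c[0]-r,c[1]-r
    p=cv2.resize(im[y0:y0+2*r+1,x0:x0+2*r+1],None,fx=4,fy=4,interpolation=cv2.INTER_CUBIC)
    L=cv2.cvtColor(p,cv2.COLOR_RGB2LAB).astype(float)
    ring=np.r_[L[:8].reshape(-1,3),L[-8:].reshape(-1,3),L[:,:8].reshape(-1,3),L[:,-8:].reshape(-1,3)]
    d=np.linalg.norm((L-np.median(ring,0)),axis=2); d=np.clip(d*3,0,255).astype(np.uint8)
    _,m=cv2.threshold(d,0,255,cv2.THRESH_OTSU)
    cs,_=cv2.findContours(m,cv2.RETR_EXTERNAL,cv2.CHAIN_APPROX_NONE)
    k=max(cs,key=lambda k:cv2.contourArea(k) if cv2.pointPolygonTest(k,(2.*r*2,2.*r*2),False)>=0 else 0)
    cv2.drawContours(p,[k],-1,(255,0,0),1)
    return (k.reshape(-1,2)+.5)/4-.5+[x0,y0],p
if __name__=='__main__':
    rows=[]
    for i,n in enumerate(('top','scene')):
        s=snap(n); ps=[]
        for k,(h,*c) in T.items():
            q,p=seg(s,c[i]); ps.append(p)
            P=onz(s,q,h)[:,:2].astype(np.float32)
            m=cv2.moments(P.reshape(-1,1,2)); ctr=(m['m10']/m['m00'],m['m01']/m['m00'])
            r=cv2.minAreaRect(P*1000)
            print(n,k,np.round(ctr,4),np.round(r[1],1),round(r[2],1))
        rows.append(np.hstack(ps[:4]));rows.append(np.hstack(ps[4:]))
    cv2.imwrite('pics/seg.png',cv2.resize(np.vstack(rows),None,fx=.85,fy=.85)[:,:,::-1])
E
python3 m.py
```

```text
Traceback (most recent call last):
  File "m.py", line 22, in <module>
    P=onz(s,q,h)[:,:2].astype(np.float32)
      ~~~^^^^^^^
  File "h.py", line 12, in onz
    e,d=ray(s,uv); return e+d*((z-e[2])/d[:,2])[:,None]
        ~~~^^^^^^
  File "h.py", line 9, in ray
    d=np.c_[p,np.ones(len(p))]@np.array(s['rotation']).T
      ~~~~~~~~~~~~~~~~~~~~~~~~^~~~~~~~~~~~~~~~~~~~~~~~~~
ValueError: matmul: Input operand 1 has a mismatch in its core dimension 0, with gufunc signature (n?,k),(k,m?)->(n?,m?) (size 4 is different from 3)
```

```bash
sed -i "s/np.array(s\['rotation'\]).T/Rotation.from_quat(s['rotation']).as_matrix().T/; 1a from scipy.spatial.transform import Rotation" h.py; python3 m.py
```

```text
top anvil [0.5822 0.2807] [75.  74.3] 45.1
top square [ 0.431  -0.1339] [96.8 67.8] 0.3
top disc [0.4319 0.1398] [46.2 46.1] 20.2
top round [ 0.4019 -0.2914] [52.4 53. ] 88.1
top large [0.5672 0.0587] [52.1 60. ] 4.3
top small [ 0.6033 -0.0487] [0.6 1.2] 88.7
top jar [ 0.4578 -0.0037] [45.4 54.8] 44.0
top case [0.4016 0.2865] [95.9 97.7] 11.2
scene anvil [0.5846 0.2808] [74.9 75.4] 79.9
scene square [ 0.4348 -0.1351] [68.3 61.6] 4.9
scene disc [0.4369 0.14  ] [46.6 54. ] 60.8
scene round [ 0.3973 -0.2906] [49.  49.4] 14.7
scene large [0.582  0.0626] [33.1 26.9] 71.9
scene small [ 0.6005 -0.0617] [37.9 38.1] 6.6
scene jar [ 0.4623 -0.0052] [45.3 78.2] 85.8
scene case [0.4081 0.2829] [51.4 78.9] 22.2
```

View pics/seg.png

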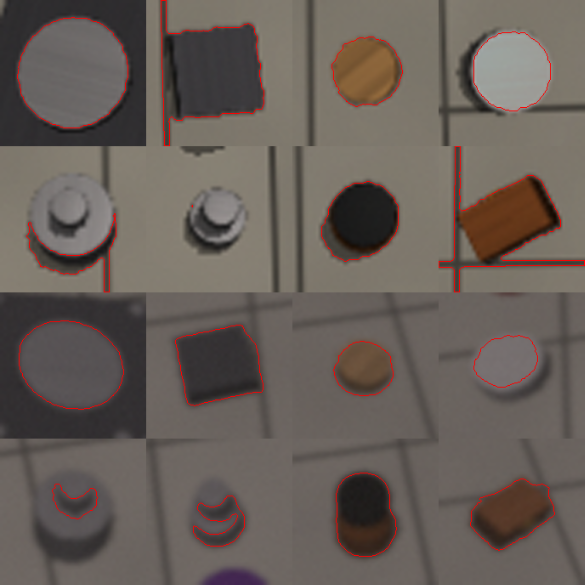

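```bash
cat > m2.py <<'E'
from h import *
from m import seg
s=snap('top')
g=cv2.cvtColor(s['pixels'],cv2.COLOR_RGB2GRAY)
def blob(c,r,test,open_=5):
    x0,y0=c[0]-r,c[1]-r
    p=cv2.resize(g[y0:y0+2*r+1,x0:x0+2*r+1],None,fx=4,fy=4,interpolation=cv2.INTER_CUBIC)
    m=cv2.morphologyEx(test(p).astype(np.uint8)*255,cv2.MORPH_OPEN,cv2.getStructuringElement(cv2.MORPH_ELLIPSE,(open_,open_)))
    k=max(cv2.findContours(m,cv2.RETR_EXTERNAL,cv2.CHAIN_APPROX_NONE)[0],key=cv2.contourArea)
    return (k.reshape(-1,2)+.5)/4-.5+[x0,y0]
def rep(n,q,z):
    P=onz(s,q,z)[:,:2].astype(np.float32); r=cv2.minAreaRect(P*1000); e=cv2.minEnclosingCircle(P*1000)
    print(n,np.round(P.mean(0),4),'rect',np.round(r[0],1),np.round(r[1],1),round(r[2],1),'circ',np.round(e[0],1),round(e[1],1))
rep('sq@9',blob((318,212),21,lambda p:p<85,25),.009)
rep('sq@18',blob((318,212),21,lambda p:(p<75)&(p>40),25),.018)
rep('round@18',seg(s,(384,224))[0],.018)
rep('disc@16',seg(s,(194,214))[0],.016)
rep('large',blob((229,142),16,lambda p:p>60,3),.04)
for n,u,z in(('lknob',(228,139.2),.066),('lbodytop',(228.8,141.3),.04),('sknob',(284.5,139.5),.05),('jartop',(259,199),.058)):
    print(n,np.round(onz(s,[u],z),4))
c=s['pixels'][120:165,205:250]; cv2.imwrite('pics/lw.png',cv2.resize(c,None,fx=10,fy=10,interpolation=cv2.INTER_CUBIC)[:,:,::-1])
for i in(212,):print(g[i,298:338].tolist())
E
python3 m2.py
```

```text
sq@9 [ 0.4309 -0.1349] rect [ 431.3 -134.7] [58.6 67.5] 4.1 circ [ 431.  -134.3] 40.5
sq@18 [ 0.4315 -0.1381] rect [ 431.4 -138.1] [56.7 56.3] 5.1 circ [ 431.5 -138.3] 35.6
round@18 [ 0.4018 -0.2882] rect [ 401.8 -288.5] [51.9 52.4] 88.1 circ [ 402.2 -288.2] 26.9
disc@16 [0.4317 0.1388] rect [431.7 138.4] [45.7 45.6] 21.4 circ [431.4 138.8] 23.9
large [0.5882 0.0573] rect [588.3  57.5] [72.8 73.8] 89.1 circ [588.3  57.5] 51.8
lknob [[0.5888 0.0578 0.066 ]]
lbodytop [[0.5896 0.0577 0.04  ]]
sknob [[ 0.5894 -0.0647  0.05  ]]
jartop [[ 0.4597 -0.0065  0.058 ]]
[120, 120, 119, 92, 66, 54, 39, 20, 54, 60, 57, 57, 57, 59, 58, 57, 57, 58, 60, 59, 58, 59, 59, 58, 57, 59, 60, 60, 58, 58, 60, 58, 86, 124, 124, 124, 124, 124, 125, 125]
```

View pics/lw.png

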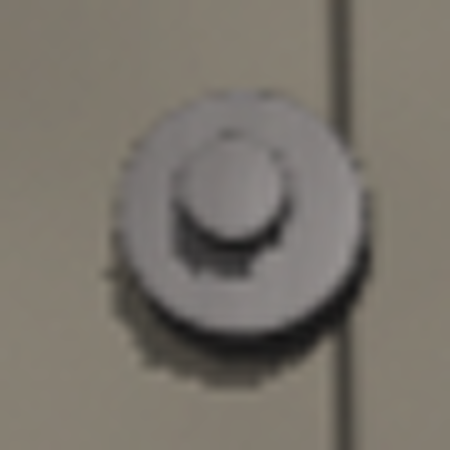

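Call:
send_rows(commands="85 0 0 0.5 -1;85 0 0 0.5 -1;85 0 0 0.5 -1;85 0 0 0.5 -1;85 0 0 0.5 -1;85 0 0 0.5 -1;85 0 0 0.5 -0.6;85 -1 -1 0.3 0;85 -1 -1 0.3 0;85 -1 -1 0.3 0;85 -1 -1 0.3 0;85 -1 -1 0.3 0;85 -1 -1 0.3 0;85 -1 -1 0.3 0;85 0 -1 0 0;85 0 -1 0 0;85 0 -1 0 0;85 0 -1 0 0;85 0 -1 0 0;85 0 -1 0 0", grip_force=40)

```text
t: 1.97
tcp_pos: [0.3901, 0.3345, 0.1274]
tool_rot: [-0.044, 0.999, 0.0, 0.0]
force: [0.2, 0.1, 0.0]
finger_gap: 0.994
gripper_force: 0.0
```

Call:
send_rows(commands="85 0 -1 0 0;85 0 -1 0 0;85 0 -1 0 0;85 0 -1 0 0;85 0 -1 0 0;85 0 -1 0 0;85 0 -1 0 0;85 0 -1 0 0;85 0 -1 0 0;85 0 -1 0 0;85 0 -1 0 0;85 0 -1 0 0;85 0 -1 0 0;85 0 -1 0 0;85 0 -1 0 0;85 0 -1 0 0;85 0 -1 0 0;85 0 0 0 0;85 0 0 0 0;85 0 0 0 0")

```text
t: 3.63
tcp_pos: [0.4195, -0.003, 0.1273]
tool_rot: [-0.044, 0.999, 0.0, -0.0]
force: [-0.7, 0.4, 0.7]
finger_gap: 0.997
gripper_force: 0.0
```

```bash
cat > p.py <<'E'
import sys
from h import *
# usage: p.py x y z heading_of_tool_y_deg  -> units (spin first, then shifts at the final heading)
r=readout.sense(); R=Rotation.from_quat(r['tool_rot']).as_matrix(); p=np.array(r['tcp_pos'])
h=np.degrees(np.arctan2(R[1,1],R[0,1])); print('t %.2f'%r['t'],'tcp',np.round(p,4),'head %.2f tilt %.2f'%(h,np.degrees(np.arccos(-R[2,2]))),'gap %.1f'%(r['finger_gap']*85.4),'gf %.1f'%r['gripper_force'],'F',np.round(r['force'],1))
if len(sys.argv)>4:
    *t,th=map(float,sys.argv[1:5]); a=np.radians(th)
    d=np.array(t)-p; print('spin %.2f'%((h-th)/4),'dx %.2f dy %.2f dz %.2f'%tuple(np.array([-d[0]*np.sin(a)+d[1]*np.cos(a), d[0]*np.cos(a)+d[1]*np.sin(a), -d[2]])/.02))
E
python3 p.py .4314 -.138 .010 95
```

```text
t 3.63 tcp [ 0.4195 -0.003   0.1273] head 95.02 tilt 0.03 gap 85.1 gf 0.0 F [-0.7  0.4  0.7]
spin 0.00 dx -0.00 dy -6.78 dz 5.87
```

Call:
send_rows(commands="85 0 -1 0 0;85 0 -1 0 0;85 0 -1 0 0;85 0 -1 0 0;85 0 -1 0 0;85 0 -1 0 0;85 0 -0.78 0 0;85 0 0 1 0;85 0 0 1 0;85 0 0 1 0;85 0 0 1 0;85 0 0 0.5 0;85 0 0 0.4 0;85 0 0 0.4 0;85 0 0 0.27 0;85 0 0 0.2 0;85 0 0 0 0")

```text
t: 5.05
tcp_pos: [0.4317, -0.1381, 0.0116]
tool_rot: [-0.044, 0.999, 0.0, -0.0]
force: [-0.8, 0.4, 0.5]
finger_gap: 0.995
gripper_force: 0.0
```

```bash
python3 - <<'E'
from h import *
a=snap('top')['pixels'][170:250,270:370]; b=snap('scene')['pixels'][140:220,150:250]
cv2.imwrite('pics/g1.png',cv2.resize(np.hstack([a,b]),None,fx=4,fy=4,interpolation=cv2.INTER_CUBIC)[:,:,::-1])
E
python3 p.py .4314 -.138 .010 95
```

```text
t 5.15 tcp [ 0.4319 -0.1384  0.0122] head 95.05 tilt 0.03 gap 84.7 gf 0.0 F [-0.  -0.1 -0.3]
spin 0.01 dx 0.02 dy 0.02 dz 0.11
```

View pics/g1.png

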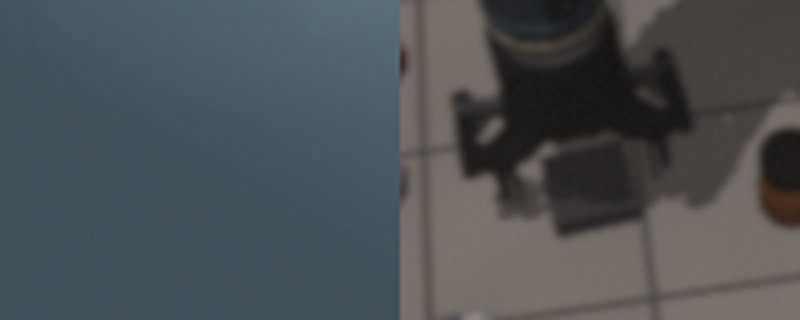

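Call:
send_rows(commands="85 0 0 0.1 0;70 0 0 0 0;60 0 0 0 0;50 0 0 0 0;40 0 0 0 0;40 0 0 0 0;40 0 0 0 0;40 0 0 0 0;40 0 0 0 0;40 0 0 0 0;40 0 0 -0.3 0;40 0 0 -0.5 0;40 0 0 -1 0;40 0 0 -1 0;40 0 0 -1 0;40 0 0 -1 0;40 0 0 0 0;40 0 0 0 0", grip_force=50)

```text
t: 6.65
tcp_pos: [0.4321, -0.1386, 0.1069]
tool_rot: [-0.044, 0.999, -0.001, 0.001]
force: [-1.0, 0.9, -5.2]
finger_gap: 0.641
gripper_force: 55.1
```

```bash
python3 - <<'E'
from h import *
a=snap('scene')['pixels'][120:220,140:260]
cv2.imwrite('pics/g2.png',cv2.resize(a,None,fx=5,fy=5,interpolation=cv2.INTER_CUBIC)[:,:,::-1])
E
python3 p.py .583 .281 .105 95
```

```text
t 6.70 tcp [ 0.4314 -0.1382  0.106 ] head 95.04 tilt 0.01 gap 54.2 gf 55.1 F [-0.1 -0.1 -4.4]
spin 0.01 dx -9.38 dy 20.22 dz 0.05
```

View pics/g2.png

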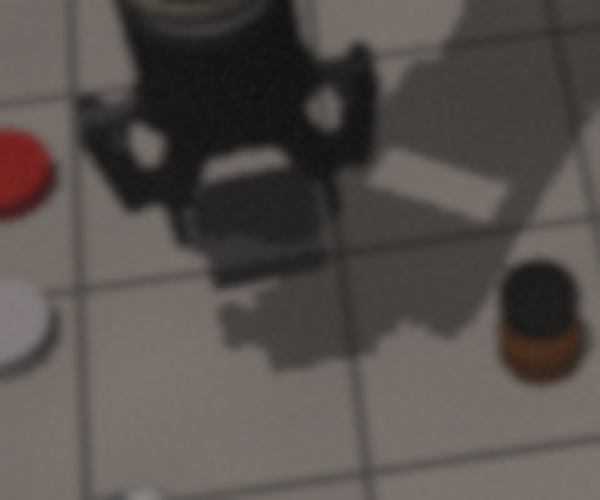

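Call:
send_rows(commands="40 -0.5 0.5 0 0;40 -0.5 1 0 0;40 -0.5 1 0 0;40 -0.5 1 0 0;40 -0.5 1 0 0;40 -0.5 1 0 0;40 -0.5 1 0 0;40 -0.5 1 0 0;40 -0.5 1 0 0;40 -0.5 1 0 0;40 -0.5 1 0 0;40 -0.5 1 0 0;40 -0.5 1 0 0;40 -0.5 1 0 0;40 -0.5 1 0 0;40 -0.5 1 0 0;40 -0.5 1 0 0;40 -0.5 1 0 0;40 -0.3 1 0 0;40 0 1 0 0")

```text
t: 8.37
tcp_pos: [0.5829, 0.2671, 0.1031]
tool_rot: [-0.044, 0.999, -0.0, -0.001]
force: [0.4, 0.1, -3.7]
finger_gap: 0.637
gripper_force: 55.0
```

Call:
send_rows(commands="40 0 0.5 0.3 0;40 0 0.2 0.5 0;40 0 0 0.5 0;40 0 0 0.5 0;40 0 0 0.5 0;40 0 0 0.4 0;40 0 0 0 0;40 0 0 0 0;40 0 0 0 0")

```text
t: 9.12
tcp_pos: [0.582, 0.28, 0.0522]
tool_rot: [-0.044, 0.999, 0.0, 0.0]
force: [-0.4, 0.3, -3.6]
finger_gap: 0.638
gripper_force: 55.0
```

```bash
python3 p.py .5825 .281 .042 95
```

```text
t 9.12 tcp [0.582  0.28   0.0522] head 95.00 tilt 0.04 gap 54.5 gf 55.0 F [-0.4  0.3 -3.6]
spin 0.00 dx -0.03 dy 0.05 dz 0.51
```

Call:
send_rows(commands="40 0 0.05 0.3 0;40 0 0 0.2 0;40 0 0 0.1 0;40 0 0 0 0;40 0 0 0 0")

```text
t: 9.53
tcp_pos: [0.5812, 0.2814, 0.0398]
tool_rot: [-0.044, 0.999, -0.0, -0.0]
force: [0.6, -0.3, -5.3]
finger_gap: 0.64
gripper_force: 55.0
```

Call:
send_rows(commands="40 0 0 0.05 0;40 0 0 0 0;40 0 0 0.05 0;40 0 0 0 0")

```text
t: 9.87
tcp_pos: [0.5816, 0.2814, 0.0386]
tool_rot: [-0.044, 0.999, 0.0, 0.0]
force: [-1.1, 0.2, 0.1]
finger_gap: 0.636
gripper_force: 55.4
```

Call:
send_rows(commands="56 0 0 0 0;60 0 0 0 0;66 0 0 0 0;75 0 0 0 0;85 0 0 0 0;85 0 0 0 0;85 0 0 -0.5 0;85 0 0 -1 0;85 0 0 -1 0;85 0 0 -1 0;85 0 -1 -0.5 0;85 0.5 -1 0 0;85 1 -1 0 0;85 1 -1 0 0;85 1 -1 0 0;85 1 -1 0 0;85 1 -1 0 0;85 1 -1 0 0;85 0 0 0 0;85 0 0 0 0")

```text
t: 11.53
tcp_pos: [0.4654, 0.1098, 0.1186]
tool_rot: [-0.043, 0.999, 0.0, 0.0]
force: [-0.5, -0.2, -0.7]
finger_gap: 0.995
gripper_force: 0.0
```

```bash
python3 - <<'E'
from h import *
a=snap('top')['pixels'][100:200,80:180]; b=snap('scene')['pixels'][160:260,320:420]
cv2.imwrite('pics/s1.png',cv2.resize(np.hstack([a,b]),None,fx=4,fy=4,interpolation=cv2.INTER_CUBIC)[:,:,::-1])
E
python3 p.py .432 .139 .010 90
```

```text
t 11.63 tcp [0.4674 0.1108 0.1186] head 95.02 tilt 0.17 gap 84.9 gf 0.0 F [ 0.2  0.3 -0.6]
spin 1.26 dx 1.77 dy 1.41 dz 5.43
```

View pics/s1.png

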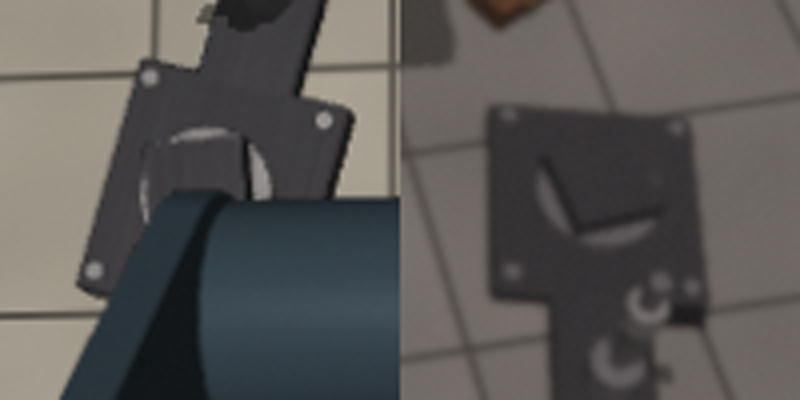

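Call:
send_rows(commands="85 0 -1 0 1;85 0 -1 0 0.26;85 0 -1 0 0;85 0 -1 0 0;85 0 -1 0 0;85 0 -1 0 0;85 0 -1 0 0;85 0 -1 0 0;85 0 -1 0 0;85 0 -1 0 0;85 0 -1 0 0;85 0 -1 0 0;85 0 0 0 0;85 0 0 0 0")

```text
t: 12.8
tcp_pos: [0.4695, -0.13, 0.1181]
tool_rot: [0.001, 1.0, -0.0, 0.001]
force: [-1.2, 0.5, 0.0]
finger_gap: 0.997
gripper_force: 0.0
```

```bash
python3 - <<'E'
from h import *
s=snap('top'); a=s['pixels'][118:178,101:161]; cv2.imwrite('pics/s2.png',cv2.resize(a,None,fx=10,fy=10,interpolation=cv2.INTER_CUBIC)[:,:,::-1])
print(onz(s,[(131,148),(132,148),(131,149)],.046).round(4).tolist())
E
python3 p.py .432 .139 .010 90
```

```text
[[0.5782, 0.2746, 0.046], [0.5781, 0.2724, 0.046], [0.5759, 0.2746, 0.046]]
t 12.85 tcp [ 0.4688 -0.129   0.1179] head 90.00 tilt 0.03 gap 85.1 gf 0.0 F [ 0.2  0.  -0.4]
spin 0.00 dx 1.84 dy 13.40 dz 5.40
```

View pics/s2.png

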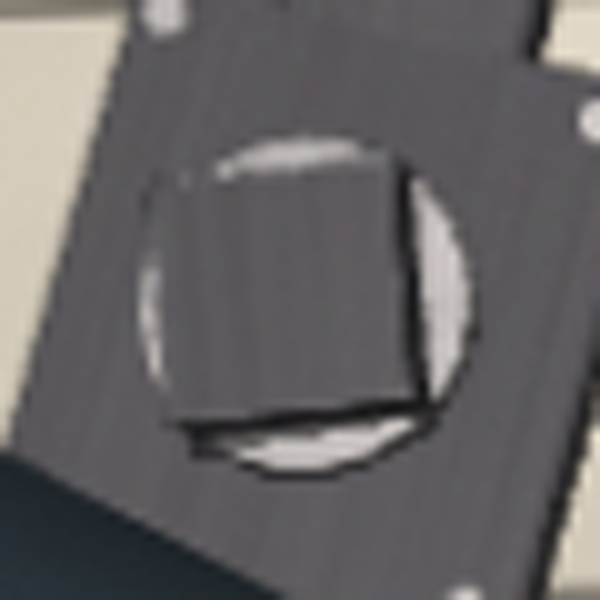

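Call:
send_rows(commands="85 0.2 1 0 0;85 0.2 1 0 0;85 0.2 1 0 0;85 0.2 1 0 0;85 0.2 1 0 0;85 0.2 1 0 0;85 0.2 1 0 0;85 0.2 1 0 0;85 0.2 1 0 0;85 0.04 1 0 0;85 0 1 0 0;85 0 1 0 0;85 0 1 0 0;85 0 0.42 0.5 0;80 0 0 1 0;75 0 0 1 0;70 0 0 1 0;70 0 0 1 0;70 0 0 0.4 0;70 0 0 0.2 0")

```text
t: 14.52
tcp_pos: [0.43, 0.1393, 0.0143]
tool_rot: [-0.0, 1.0, -0.0, -0.002]
force: [0.7, 0.2, 0.7]
finger_gap: 0.817
gripper_force: 0.0
```

Call:
send_rows(commands="70 0 0 0.2 0;70 0 0 0.1 0;70 0 0 0 0;70 0 0 0 0")

```text
t: 14.85
tcp_pos: [0.4317, 0.1391, 0.0105]
tool_rot: [-0.0, 1.0, 0.0, 0.001]
force: [0.4, -0.4, 0.1]
finger_gap: 0.822
gripper_force: 0.0
```

```bash
python3 p.py .432 .1395 .009 90
```

```text
t 14.85 tcp [0.4317 0.1391 0.0105] head 90.00 tilt 0.07 gap 70.2 gf 0.0 F [ 0.4 -0.4  0.1]
spin 0.00 dx -0.02 dy 0.02 dz 0.07
```

Close on the disc, lift, and carry to the rig.

Call:
send_rows(commands="60 0 0 0 0;50 0 0 0 0;44 0 0 0 0;38 0 0 0 0;34 0 0 0 0;34 0 0 0 0;34 0 0 0 0;34 0 0 0 0;34 0 0 -0.5 0;34 0 0 -1 0;34 0 0 -1 0;34 0 0 -1 0;34 0 0 -1 0;34 0 0 -0.5 0;34 0 0 0 0;34 0 0 0 0", grip_force=25)

```text
t: 16.18
tcp_pos: [0.4315, 0.1391, 0.1107]
tool_rot: [-0.0, 1.0, 0.0, 0.001]
force: [1.0, -0.2, -0.2]
finger_gap: 0.501
gripper_force: 25.6
```

```bash
python3 - <<'E'
from h import *
a=snap('scene')['pixels'][90:210,240:390]
cv2.imwrite('pics/g3.png',cv2.resize(a,None,fx=4,fy=4,interpolation=cv2.INTER_CUBIC)[:,:,::-1])
E
python3 p.py .5817 .2812 .065 90
```

```text
t 16.23 tcp [0.431 0.139 0.11 ] head 90.00 tilt 0.01 gap 42.8 gf 25.6 F [-0.2  0.4 -0.9]
spin 0.00 dx -7.53 dy 7.11 dz 2.25
```

View pics/g3.png

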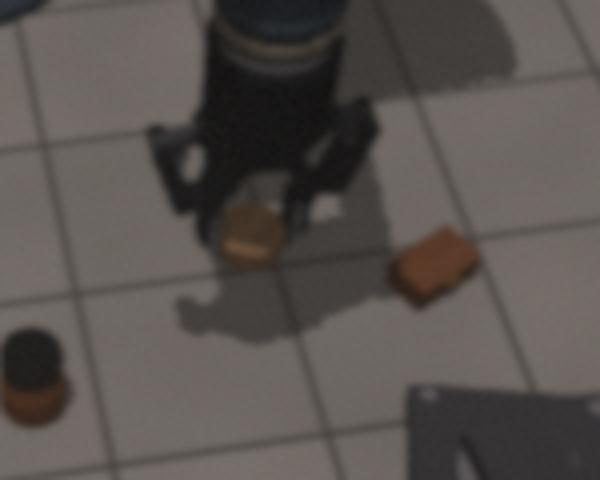

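Call:
send_rows(commands="34 -0.5 0.5 0 0;34 -1 1 0 0;34 -1 1 0 0;34 -1 1 0 0;34 -1 1 0 0;34 -1 1 0 0;34 -1 1 0 0;34 -0.7 0.5 0 0;34 -0.33 0.11 0.5 0;34 0 0 0.7 0;34 0 0 0.6 0;34 0 0 0.4 0;34 0 0 0 0;34 0 0 0 0;34 0 0 0 0")

```text
t: 17.48
tcp_pos: [0.5818, 0.2809, 0.066]
tool_rot: [0.0, 1.0, -0.0, -0.0]
force: [-0.0, 0.1, 0.6]
finger_gap: 0.499
gripper_force: 25.6
```

```bash
python3 p.py .5817 .2812 .0575 90
```

```text
t 17.48 tcp [0.5818 0.2809 0.066 ] head 89.98 tilt 0.00 gap 42.6 gf 25.6 F [-0.   0.1  0.6]
spin -0.01 dx 0.01 dy 0.01 dz 0.43
```

Call:
send_rows(commands="34 0 0 0.2 0;34 0 0 0.15 0;34 0 0 0.05 0;34 0 0 0 0;34 0 0 0 0")

```text
t: 17.9
tcp_pos: [0.5819, 0.2813, 0.058]
tool_rot: [-0.0, 1.0, 0.0, 0.0]
force: [0.4, 0.4, -0.4]
finger_gap: 0.502
gripper_force: 25.6
```

Call:
send_rows(commands="34 0 0 0.05 0;34 0 0 0 0;34 0 0 0 0")

```text
t: 18.15
tcp_pos: [0.5819, 0.2813, 0.057]
tool_rot: [0.0, 1.0, 0.0, 0.0]
force: [-0.1, 0.1, -0.4]
finger_gap: 0.501
gripper_force: 25.6
```

Call:
send_rows(commands="34 0 0 0.04 0;34 0 0 0 0;34 0 0 0 0")

```text
t: 18.4
tcp_pos: [0.582, 0.2813, 0.0567]
tool_rot: [-0.0, 1.0, 0.0, 0.0]
force: [-0.8, -0.5, 3.7]
finger_gap: 0.503
gripper_force: 26.1
```

Call:
send_rows(commands="34 0 0 0.04 0;34 0 0 0 0;34 0 0 0 0")

```text
t: 18.65
tcp_pos: [0.582, 0.2813, 0.0566]
tool_rot: [-0.0, 1.0, 0.0, 0.0]
force: [-2.4, -0.7, 8.4]
finger_gap: 0.502
gripper_force: 26.5
```

Call:
send_rows(commands="34 0 0 -0.05 0;45 0 0 0 0;49 0 0 0 0;56 0 0 0 0;65 0 0 0 0;70 0 0 -0.1 0;75 0 0 -0.5 0;85 0 0 -1 0;85 0 0 -1 0;85 0 -0.5 -0.7 0;85 0 -1 0 0;85 0 -1 0 0;85 0 -1 0 0;85 0 -1 0 0;85 0.5 -1 0 0;85 0.5 -1 0 0;85 0.5 -1 0 0;85 0.5 -1 0 0;85 0.5 -1 0 0;85 0.5 -1 0 0")

```text
t: 20.32
tcp_pos: [0.5213, 0.0697, 0.1231]
tool_rot: [0.0, 1.0, -0.0, 0.0]
force: [0.5, -0.3, -0.0]
finger_gap: 0.997
gripper_force: 0.0
```

Call:
send_rows(commands="85 0.5 -1 0 0;85 0.5 -1 0 0;85 0.5 -1 0 0;85 0.5 -1 0 0;85 0.5 -1 0 0;85 0.5 -1 0 0;85 0.5 -1 0 0;85 0.5 -1 0 0;85 0.5 -1 0 0;85 0.5 -1 0 0;85 0 -1 0 0;85 0 -1 0 0;85 0 0 0 0;85 0 0 0 0;85 0 0 0 0")

```text
t: 21.57
tcp_pos: [0.4213, -0.1683, 0.1226]
tool_rot: [0.0, 1.0, 0.0, -0.0]
force: [-0.4, 0.3, 0.9]
finger_gap: 0.994
gripper_force: 0.0
```

```bash
python3 - <<'E'
from h import *
s=snap('top'); a=s['pixels'][118:178,101:161]; b=snap('scene')['pixels'][178:238,340:400];cv2.imwrite('pics/s3.png',cv2.resize(np.hstack([a,b]),None,fx=6,fy=6,interpolation=cv2.INTER_CUBIC)[:,:,::-1])
h=cv2.cvtColor(s['pixels'],cv2.COLOR_RGB2HSV); m=np.zeros(h.shape[:2],np.uint8); m[118:178,101:161]=((h[118:178,101:161,1]>70)&(h[118:178,101:161,2]>60)&(h[118:178,101:161,0]<30))*255
k=max(cv2.findContours(m,0,1)[0],key=cv2.contourArea); c,r=cv2.minEnclosingCircle(k); print(c,r,onz(s,[c],.062)[0].round(4), cv2.contourArea(k))
E
python3 p.py .402 -.2885 .010 90
```

```text
(126.94186401367188, 144.8023223876953) 10.443552017211914 [0.5823 0.2785 0.062 ] 312.5
t 21.67 tcp [ 0.4214 -0.1677  0.1225] head 90.06 tilt 0.05 gap 85.1 gf 0.0 F [ 0.1  0.3 -0. ]
spin 0.01 dx 0.97 dy -6.04 dz 5.62
```

View pics/s3.png

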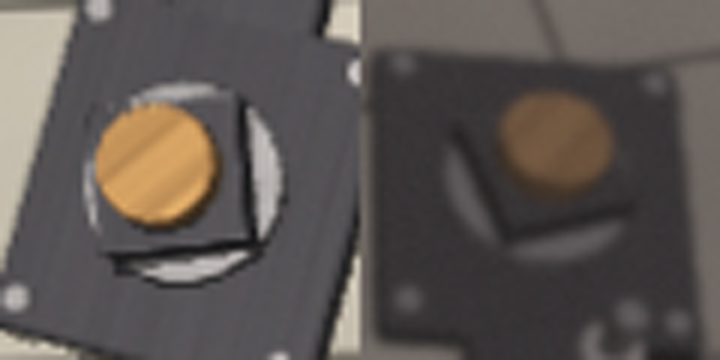

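Call:
send_rows(commands="85 0.2 -1 0 0;85 0.2 -1 0 0;85 0.2 -1 0 0;85 0.2 -1 0 0;85 0.17 -1 0 0;85 0 -1 0.5 0;85 0 -0.04 1 0;85 0 0 1 0;85 0 0 1 0;85 0 0 1 0;85 0 0 0.5 0;85 0 0 0.3 0;85 0 0 0.2 0;85 0 0 0.1 0;85 0 0 0 0;85 0 0 0 0")

```text
t: 23.0
tcp_pos: [0.4029, -0.2898, 0.011]
tool_rot: [-0.0, 1.0, -0.001, 0.0]
force: [0.1, -0.1, -0.5]
finger_gap: 0.998
gripper_force: 0.0
```

```bash
python3 - <<'E'
from h import *
s=snap('scene');
c=(500+57-360-57,0)
h=cv2.cvtColor(s['pixels'],cv2.COLOR_RGB2HSV)[178:238,340:400]; h=cv2.resize(h,None,fx=4,fy=4,interpolation=cv2.INTER_CUBIC)
m=((h[...,1]>80)&(h[...,0]<30)).astype(np.uint8)*255
k=max(cv2.findContours(m,0,1)[0],key=cv2.contourArea).reshape(-1,2)/4.+[339.6,177.6]
P=onz(s,k,.054)[:,:2].astype(np.float32); mm=cv2.moments(P.reshape(-1,1,2)); print('sil@mid',mm['m10']/mm['m00'],mm['m01']/mm['m00'],cv2.minAreaRect(P*1000)[1])
# top-face by picked bounds in view: centre (556,142) of 6x mosaic
print(onz(s,[(340+(556-360)/6-.4,178+140/6-.4)],.062))
E
python3 p.py .402 -.2885 .010 90
```

```text
sil@mid 0.5834436504116748 0.28184263699054773 (44.00980758666992, 50.3399543762207)
[[0.58655395 0.27985134 0.062     ]]
t 23.05 tcp [ 0.4028 -0.2899  0.0111] head 90.01 tilt 0.08 gap 85.1 gf 0.0 F [ 0.1 -0.4  2. ]
spin 0.00 dx 0.04 dy 0.07 dz 0.05
```

Call:
send_rows(commands="85 0.04 0.07 0 0;75 0 0 0 0;65 0 0 0 0;58 0 0 0 0;52 0 0 0 0;44 0 0 0 0;44 0 0 0 0;44 0 0 0 0;44 0 0 0 0;44 0 0 -0.5 0;44 0 0 -1 0;44 0 0 -1 0;44 0 0 -1 0;44 0 0 -1 0;44 0 0 -1 0;44 0 0 0 0;44 0 0 0 0", grip_force=35)

```text
t: 24.47
tcp_pos: [0.4021, -0.2886, 0.1215]
tool_rot: [-0.0, 1.0, -0.001, 0.001]
force: [-0.5, -0.6, -0.8]
finger_gap: 0.64
gripper_force: 37.6
```

```bash
python3 - <<'E'
from h import *
a=snap('scene')['pixels'][110:220,80:230]
cv2.imwrite('pics/g4.png',cv2.resize(a,None,fx=4,fy=4,interpolation=cv2.INTER_CUBIC)[:,:,::-1])
E
python3 p.py .5817 .2817 .083 90
```

```text
t 24.52 tcp [ 0.4015 -0.288   0.1205] head 90.00 tilt 0.02 gap 54.2 gf 37.6 F [ 0.1  0.8 -1.8]
spin 0.00 dx -9.01 dy 28.48 dz 1.87
```

View pics/g4.png

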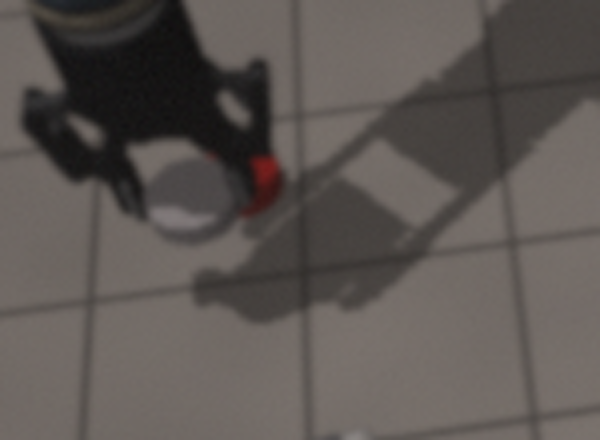

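Call:
send_rows(commands="44 -0.2 0.5 0 0;44 -0.33 1 0 0;44 -0.33 1 0 0;44 -0.33 1 0 0;44 -0.33 1 0 0;44 -0.33 1 0 0;44 -0.33 1 0 0;44 -0.33 1 0 0;44 -0.33 1 0 0;44 -0.33 1 0 0;44 -0.33 1 0 0;44 -0.33 1 0 0;44 -0.33 1 0 0;44 -0.33 1 0 0;44 -0.33 1 0 0;44 -0.33 1 0 0;44 -0.33 1 0 0;44 -0.33 1 0 0;44 -0.33 1 0 0;44 -0.33 1 0 0")

```text
t: 26.18
tcp_pos: [0.5297, 0.1037, 0.1186]
tool_rot: [-0.0, 1.0, 0.0, -0.002]
force: [1.1, -0.4, -1.1]
finger_gap: 0.634
gripper_force: 37.6
```

Call:
send_rows(commands="44 -0.33 1 0 0;44 -0.33 1 0 0;44 -0.33 1 0 0;44 -0.33 1 0 0;44 -0.33 1 0 0;44 -0.33 1 0 0;44 -0.33 1 0 0;44 -0.23 1 0 0;44 0 0.7 0 0;44 0 0.28 0 0;44 0 0 0.5 0;44 0 0 0.6 0;44 0 0 0.5 0;44 0 0 0.25 0;44 0 0 0 0;44 0 0 0 0;44 0 0 0 0")

```text
t: 27.6
tcp_pos: [0.5823, 0.281, 0.0835]
tool_rot: [0.0, 1.0, 0.0, 0.0]
force: [1.2, -0.9, -1.5]
finger_gap: 0.639
gripper_force: 37.6
```

```bash
python3 p.py .5817 .2817 .0735 90
```

```text
t 27.60 tcp [0.5823 0.281  0.0835] head 89.95 tilt 0.03 gap 54.6 gf 37.6 F [ 1.2 -0.9 -1.5]
spin -0.01 dx 0.03 dy 0.04 dz 0.50
```

Call:
send_rows(commands="44 0 0.03 0.25 0;44 0 0 0.15 0;44 0 0 0.05 0;44 0 0 0 0;44 0 0 0 0")

```text
t: 28.02
tcp_pos: [0.5818, 0.2821, 0.0743]
tool_rot: [-0.0, 1.0, -0.0, -0.0]
force: [0.6, 0.7, -1.1]
finger_gap: 0.636
gripper_force: 37.6
```

Call:
send_rows(commands="44 0 0 0.05 0;44 0 0 0 0;44 0 0 0 0")

```text
t: 28.27
tcp_pos: [0.5819, 0.2821, 0.0734]
tool_rot: [-0.0, 1.0, -0.0, 0.0]
force: [0.5, 0.1, -1.1]
finger_gap: 0.637
gripper_force: 37.6
```

Call:
send_rows(commands="44 0 0 0.03 0;44 0 0 0 0;44 0 0 0 0")

```text
t: 28.52
tcp_pos: [0.582, 0.2821, 0.073]
tool_rot: [0.0, 1.0, 0.0, 0.0]
force: [0.3, 0.6, -0.1]
finger_gap: 0.635
gripper_force: 37.8
```

Call:
send_rows(commands="44 0 0 0.03 0;44 0 0 0 0;44 0 0 0 0")

```text
t: 28.77
tcp_pos: [0.582, 0.2821, 0.0729]
tool_rot: [-0.0, 1.0, 0.0, 0.0]
force: [-1.0, -0.0, 5.8]
finger_gap: 0.638
gripper_force: 38.2
```

Call:
send_rows(commands="44 0 0 -0.04 0;56 0 0 0 0;60 0 0 0 0;66 0 0 0 0;75 0 0 -0.1 0;80 0 0 -0.3 0;85 0 0 -0.8 0;85 0 0 -1 0;85 0 0 -1 0;85 0 -1 0 0;85 0 -1 0 0;85 0 -1 0 0;85 0 -1 0 0;85 0 -1 0 0;85 0 -1 0 0;85 0 -1 0 0;85 0 -1 0 0;85 0 -1 0 0;85 0 -1 0 0;85 0 -1 0 0")

```text
t: 30.43
tcp_pos: [0.5821, 0.0611, 0.1375]
tool_rot: [0.0, 1.0, -0.0, 0.0]
force: [0.5, -0.1, 0.4]
finger_gap: 0.989
gripper_force: 0.0
```

Call:
send_rows(commands="85 0 -1 0 0;85 0 -1 0 0;85 0 -1 0 0;85 0 -1 0 0;85 0 -1 0 0;85 0 -1 0 0;85 0 0 0 0;85 0 0 0 0")

```text
t: 31.1
tcp_pos: [0.5821, -0.0588, 0.1374]
tool_rot: [0.001, 1.0, 0.0, 0.0]
force: [-0.7, 0.5, -0.3]
finger_gap: 0.996
gripper_force: 0.0
```

```bash
python3 - <<'E'
from h import *
s=snap('top'); a=s['pixels'][108:178,91:161]; b=snap('scene')['pixels'][168:238,335:405];cv2.imwrite('pics/s4.png',cv2.resize(np.hstack([a,b]),None,fx=5.6,fy=5.6,interpolation=cv2.INTER_CUBIC)[:,:,::-1])
e=lambda P:cv2.projectPoints
E
python3 p.py .5905 .0585 .016 90
```

```text
t 31.20 tcp [ 0.5817 -0.0573  0.1371] head 90.00 tilt 0.03 gap 85.4 gf 0.0 F [ 0.4  0.  -0.6]
spin 0.00 dx -0.44 dy 5.79 dz 6.06
```

View pics/s4.png

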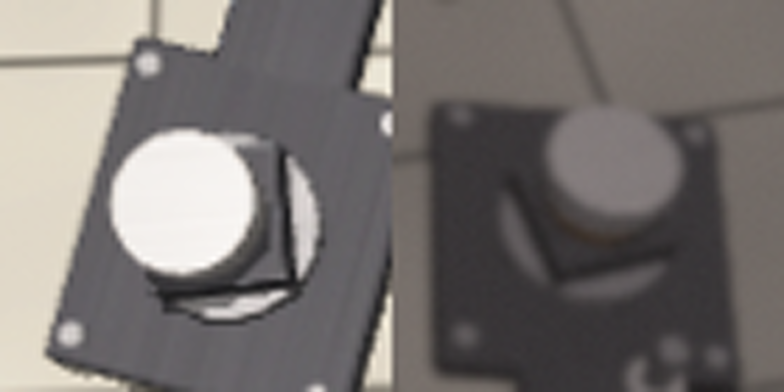

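Run:
```python
from h import *
print(onz(snap('top'),[(123.3,143.85)],.08),onz(snap('scene'),[(374.4,195.8)],.08))
```

```text
[[0.58082419 0.28043369 0.08      ]] [[0.58384022 0.28175807 0.08      ]]
```

Call:
send_rows(commands="85 -0.44 1 0 0;85 0 1 0 0;85 0 1 0 0;85 0 1 0 0;85 0 1 0 0;85 0 0.79 0 0;85 0 0 0.5 0;85 0 0 1 0;85 0 0 0 0;85 0 0 0 0")

```text
t: 32.13
tcp_pos: [0.5894, 0.058, 0.1056]
tool_rot: [-0.0, 1.0, 0.0, -0.002]
force: [0.5, 0.7, 0.1]
finger_gap: 0.993
gripper_force: 0.0
```

```bash
python3 p.py .5905 .0585 .016 90
```

```text
t 32.13 tcp [0.5894 0.058  0.1056] head 90.03 tilt 0.20 gap 84.8 gf 0.0 F [0.5 0.7 0.1]
spin 0.01 dx -0.05 dy 0.03 dz 4.48
```

Call:
send_rows(commands="85 -0.02 0.02 0.7 0;85 0 0 1 0;85 0 0 1 0;85 0 0 0.8 0;85 0 0 0.5 0;85 0 0 0.3 0;85 0 0 0.15 0;85 0 0 0 0;85 0 0 0 0;85 0 0 0 0")

```text
t: 32.97
tcp_pos: [0.5918, 0.0582, 0.0189]
tool_rot: [0.0, 1.0, -0.0, 0.001]
force: [-0.1, -1.3, -0.1]
finger_gap: 0.995
gripper_force: 0.0
```

```bash
python3 - <<'E'
from h import *
a=snap('scene')['pixels'][170:270,220:340]
cv2.imwrite('pics/g5.png',cv2.resize(a,None,fx=5,fy=5,interpolation=cv2.INTER_CUBIC)[:,:,::-1])
E
python3 p.py .5905 .0585 .016 90
```

```text
t 33.02 tcp [0.5917 0.0582 0.0189] head 90.00 tilt 0.10 gap 85.2 gf 0.0 F [0.2 0.5 0.1]
spin 0.00 dx 0.06 dy 0.01 dz 0.14
```

View pics/g5.png

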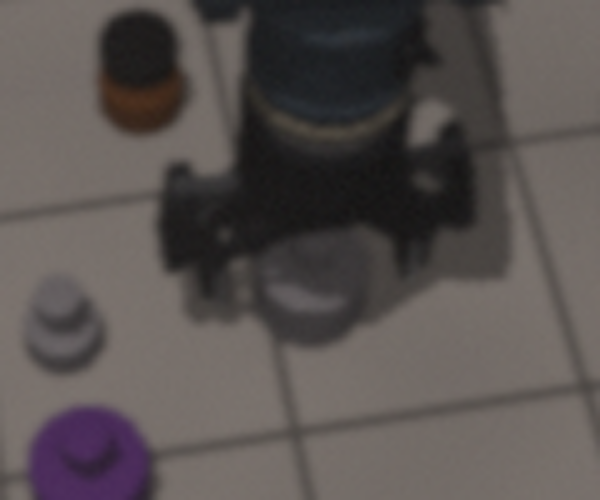

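Call:
send_rows(commands="85 0.05 0 0.1 0;75 0 0 0 0;65 0 0 0 0;58 0 0 0 0;50 0 0 0 0;44 0 0 0 0;44 0 0 0 0;44 0 0 0 0;44 0 0 0 0;44 0 0 0 0", grip_force=70)

```text
t: 33.85
tcp_pos: [0.5902, 0.0584, 0.0165]
tool_rot: [0.0, 1.0, 0.0, 0.0]
force: [-1.7, 0.9, 6.4]
finger_gap: 0.637
gripper_force: 74.0
```

Call:
send_rows(commands="44 0 0 -0.3 0;44 0 0 -0.6 0;44 0 0 -1 0;44 0 0 -1 0;44 0 0 -1 0;44 0 0 -1 0;44 0 0 -1 0;44 0 0 -0.5 0;44 0 0 0 0;44 0 0 0 0;44 0 0 0 0")

```text
t: 34.77
tcp_pos: [0.5888, 0.0583, 0.1426]
tool_rot: [0.0, 1.0, 0.0, -0.002]
force: [-0.6, -0.9, -6.2]
finger_gap: 0.636
gripper_force: 75.1
```

```bash
python3 - <<'E'
from h import *
a=snap('scene')['pixels'][150:250,220:340]
cv2.imwrite('pics/g6.png',cv2.resize(a,None,fx=5,fy=5,interpolation=cv2.INTER_CUBIC)[:,:,::-1])
E
python3 p.py .5817 .2817 .110 90
```

```text
t 34.82 tcp [0.5887 0.0583 0.1423] head 90.00 tilt 0.21 gap 54.5 gf 75.1 F [-0.1  0.2 -4.9]
spin -0.00 dx 0.35 dy 11.17 dz 1.62
```

View pics/g6.png

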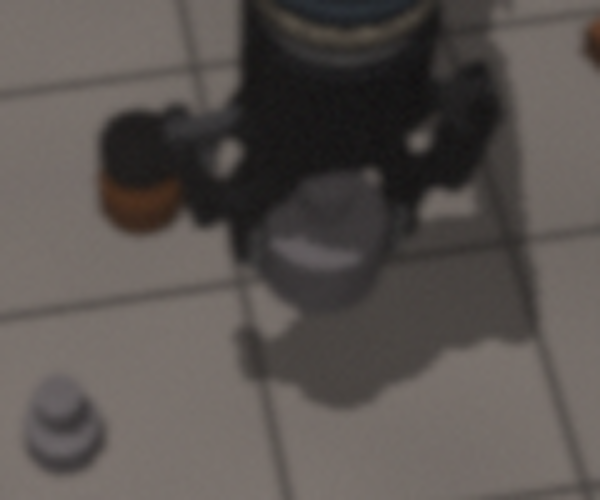

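Call:
send_rows(commands="44 0 0.4 0 0;44 0.05 0.8 0 0;44 0.05 1 0 0;44 0.05 1 0 0;44 0.05 1 0 0;44 0.05 1 0 0;44 0.05 1 0 0;44 0.05 1 0 0;44 0 1 0 0;44 0 1 0 0;44 0 1 0 0;44 0 0.6 0 0;44 0 0.37 0 0;44 0 0 0.4 0;44 0 0 0.6 0;44 0 0 0.5 0;44 0 0 0 0;44 0 0 0 0;44 0 0 0 0")

```text
t: 36.4
tcp_pos: [0.5832, 0.2808, 0.1135]
tool_rot: [0.001, 1.0, -0.0, -0.0]
force: [0.6, 0.2, -5.4]
finger_gap: 0.636
gripper_force: 75.2
```

```bash
python3 p.py .5817 .2817 .0985 90
```

```text
t 36.40 tcp [0.5832 0.2808 0.1135] head 89.93 tilt 0.04 gap 54.3 gf 75.2 F [ 0.6  0.2 -5.4]
spin -0.02 dx 0.08 dy 0.04 dz 0.75
```

Call:
send_rows(commands="44 0.05 0.03 0.3 0;44 0 0 0.25 0;44 0 0 0.1 0;44 0 0 0.05 0;44 0 0 0 0;44 0 0 0 0")

```text
t: 36.9
tcp_pos: [0.5821, 0.2823, 0.1]
tool_rot: [-0.0, 1.0, 0.0, 0.0]
force: [-0.3, -0.3, -5.6]
finger_gap: 0.635
gripper_force: 75.2
```

Call:
send_rows(commands="44 0 0 0.05 0;44 0 0 0 0;44 0 0 0 0")

```text
t: 37.15
tcp_pos: [0.5821, 0.2823, 0.099]
tool_rot: [-0.0, 1.0, 0.0, 0.0]
force: [0.3, -0.6, -5.8]
finger_gap: 0.635
gripper_force: 75.2
```

Call:
send_rows(commands="44 0 0 0.05 0;44 0 0 0 0;44 0 0 0 0")

```text
t: 37.4
tcp_pos: [0.582, 0.2822, 0.0979]
tool_rot: [-0.0, 1.0, -0.0, -0.0]
force: [0.1, -0.6, -6.0]
finger_gap: 0.635
gripper_force: 75.2
```

Call:
send_rows(commands="44 0 0 0.04 0;44 0 0 0 0;44 0 0 0 0")

```text
t: 37.65
tcp_pos: [0.582, 0.2822, 0.097]
tool_rot: [0.0, 1.0, -0.0, -0.0]
force: [0.4, 0.1, -5.8]
finger_gap: 0.637
gripper_force: 75.2
```

Call:
send_rows(commands="44 0 0 0.03 0;44 0 0 0 0;44 0 0 0 0")

```text
t: 37.9
tcp_pos: [0.5822, 0.2823, 0.0966]
tool_rot: [0.0, 1.0, 0.0, 0.0]
force: [0.4, 0.5, -5.2]
finger_gap: 0.633
gripper_force: 75.4
```

Call:
send_rows(commands="44 0 0 0.03 0;44 0 0 0 0;44 0 0 0 0")

```text
t: 38.15
tcp_pos: [0.5822, 0.2823, 0.0965]
tool_rot: [-0.0, 1.0, 0.0, 0.0]
force: [-1.3, 0.3, 0.5]
finger_gap: 0.638
gripper_force: 75.3
```

Call:
send_rows(commands="54 0 0 0 0;56 0 0 0 0;58 0 0 0 0;62 0 0 0 0;70 0 0 0 0;78 0 0 0 0;85 0 0 0 0;85 0 0 -0.3 0;85 0 0 -0.6 0;85 0 0 -1 0;85 0 0 -1 0;85 0 0 -1 0;85 0 0 -1 0;85 0 -1 -0.5 0;85 0 -1 0 0;85 0 -1 0 0;85 0 -1 0 0;85 0 -1 0 0;85 0 -1 0 0;85 0 -1 0 0")

```text
t: 39.82
tcp_pos: [0.5823, 0.1414, 0.2054]
tool_rot: [-0.0, 1.0, 0.0, 0.001]
force: [1.1, -1.0, -0.0]
finger_gap: 0.994
gripper_force: 0.0
```

Call:
send_rows(commands="85 0 -1 0 0;85 0 -1 0 0;85 0 -1 0 0;85 0 -1 0 0;85 0 -1 0 0;85 0 -1 0 0;85 0 -1 0 0;85 0 -1 0 0;85 0 -1 0 0;85 0 -1 0 0;85 0 -1 0 0;85 0 0 0 0;85 0 0 0 0")

```text
t: 40.9
tcp_pos: [0.5824, -0.0786, 0.205]
tool_rot: [0.001, 1.0, -0.0, 0.001]
force: [0.7, 0.7, -0.5]
finger_gap: 0.995
gripper_force: 0.0
```

```bash
python3 p.py
python3 - <<'E'
from h import *
for n in('top','scene'):
    s=snap(n); K=np.array(s['intrinsics']);R=Rotation.from_quat(s['rotation']).as_matrix().T
    pr=lambda P:cv2.projectPoints(np.array(P,float).reshape(-1,3),cv2.Rodrigues(R)[0],-R@np.array(s['eye']),K,np.array(s['dist']))[0].reshape(-1,2)
    b=(.5822,.2807) if n=='top' else (.5846,.2808)
    c=pr([*b,.120])[0].round().astype(int); print(n,'expect body top',c,'knob',pr([*b,.146])[0].round(1))
    r=24; g=cv2.cvtColor(s['pixels'],cv2.COLOR_RGB2GRAY)[c[1]-r:c[1]+r+1,c[0]-r:c[0]+r+1]
    for row in g[::2,::2]: print(' '.join('%3d'%v for v in row))
E
```

```text
t 40.90 tcp [ 0.5824 -0.0786  0.205 ] head 89.87 tilt 0.09 gap 85.0 gf 0.0 F [ 0.7  0.7 -0.5]
top expect body top [117 139] knob [111.9 136.5]
202 201 202 202 202 202 202 204 203 204 206  95  85  85 154 194 197 202 195  90  89  88  91  92  93
202 202 202 200 198 195 192 189 186 182 167  86 144  99  87  86  87  80  62  88  89  89  90  95  91
117 120 124 126 130 134 138 142 147 152 132 146 188 134  88  90  88  89  87  89  88  89  90  95  92
202 202 202 202 202 202 203 204 203 204 135  89 126  92  89  89  91  89  87  89  85  87  90  93  92
203 203 202 202 204 204 204 204 205 204  81  88  87  88  89  89  91  90  90  88  85  87  90  87  88
203 203 204 203 203 203 205 205 205 173  90 100 106  95  90  89  88  89  89  87  87  88  88  87  89
204 203 204 203 205 205 205 206 205 161 185 185 183 185 196 130  89  89  88  85  88  89  87  88  89
204 204 204 204 204 205 205 204 182 184 185 183 183 185 188 190 163  84  88  88  88  89  88  87  88
204 205 204 204 205 205 203 181 182 181 178 179 181 187 188 189 190 157  78 111 100  89  87  88  88
204 204 204 204 204 205 188 179 185 185 189 196 108 186 1
[... 3391 characters left out ...]

 52  45  53  53  61  72  56  55  57  57  57  58  60  59  59  57  53  55  56  63  99 109 109 109 109
 53  43  48  50  56  65  65  57  56  57  58  60  60  59  57  55  53  55  55  62  98 109 109 109 108
 67  61  42  51  53  65  65  61  59  58  59  59  59  57  56  54  55  56  54  58  90 107 108 109 109
 73  80  47  46  48  59  69  72  70  65  61  58  60  60  58  53  56  56  54  56  84 107 109 107 108
 74  90  62  41  50  49  59  68  73  73  69  67  67  64  52  51  56  55  55  55  80 107 108 108 107
 70  90  78  43  47  50  48  52  59  64  67  65  54  46  49  55  54  55  54  55  77 105 108 108 108
 59  87  90  58  42  53  53  52  49  51  47  46  46  48  49  48  50  55  54  53  73 106 107 109 108
```

```bash
python3 -c "from station import sign_off; print(sign_off())"
```

```text
the job is handed in; nothing more can be done
None
```

The stack is built on the anvil in the order asked (square platen, wooden disc, round aluminium platen, large weight), standing upright and centred to within about 2 mm in the camera images; the job was handed in at about 41 s.

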